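# Tighten the flip-lever clamp bolt on the mill fixture

### The job

The flip-lever bolt of the strap clamp on the slotted mill plate is still loose: screw it in clockwise by its upright lever until it is just snug - firmly seated, but not forced past the first clear resistance - and then fold the lever all the way down flat. The bolt must stay snug; leave the spray can, the grey tray and the spare step block where they are.

Things in the scene. Friction and masses are not known exactly. Their poses are not given: they have to be found in the camera images.
- fixture: Steel tee-slotted plate 300 x 200 x 30 mm, fixed to the bench, slots along its own x; origin at the underside of its centre. Fixed on it: aluminium blank 70 x 80 x 26 mm (own x +70 mm), dark step block (own x -50 mm) and, lying on both, a dark strap 130 x 34 x 14 mm, top 70 mm above the bench. The clamp bolt stands upright through the strap at the plate's centre.
- washer_top (a point): Centre of the top of the 4 mm thick, 35 mm wide springy washer on the strap, on the bolt's axis, 74 mm above the bench; the bolt's collar seats on it. The bolt starts 1.0 to 2.6 rad of turn short of touching it. Which way the lever points when snug differs each time. The last of the feed is too small to see or measure: feel the turning moment.
- collar_foot (a point): Centre of the underside of the bolt's collar (33 mm wide, 8 mm high); z up, x to the side to which the lever folds. Screws in clockwise seen from above, 1.5 mm a turn, with a drag of 0.08 N m. After the collar's first touch of the washer the moment climbs by 1.5 N m per rad: from 0.25 N m it is snug, beyond 0.67 N m overtightened. Let go, it springs back to first touch and stays seated.
- lever_pivot (a point): Hinge of the lever, on the bolt's axis, 22 mm above collar_foot; x to the side to which the lever folds, y along the hinge. The bolt's head reaches 10 mm above this point and is 33 mm wide at the collar below.
- lever_grip (a point): Middle of the lever's flat blade, 52 mm from the pivot. Aluminium blade 20 mm wide (own y), 9 mm thick (own x), from 16 to 80 mm from the pivot (round end to 84.5 mm); own z runs along it from pivot to free end. Upright, the broad faces look along own x, and the lever folds towards own +x.
- lever (a joint): Angle of the lever: 0 upright (open), 1.571 folded down level (closed, at its stop; the blade then lies level 96 mm above the bench). Stiff: it takes 0.22 N m at 0 rising to 0.38 N m when closed, and stays where it is left.
- can_mid (a point): Middle (half-way up) of a plain white spray can, 54 mm diameter, 150 mm tall, loose on the bench beside the plate; must not be disturbed.
- tray_mid (a point): Middle (half-way up) of an open grey plastic tray 90 x 70 x 35 mm, loose on the bench beside the plate; must not be disturbed.
- step_mid (a point): Middle (half-way up) of a loose dark steel spare step block 36 x 30 x 30 mm standing on the plate near a corner (plate's own x +115 or so, y +70 mm or so); must not be disturbed.
- tee_nut_mid (a point): Middle of the steel tee nut 22 x 16 x 10 mm hidden in the plate's middle slot under the bolt, normally 12 mm above the bench; the tightening moment draws it up by 0.67 mm per N m (too little to measure well).

How it is judged (in metres and radians):
On the way, in this order (a step that is already met when the one before it is completed fails the run):
1. the bolt is screwed down snug: tightened with at least 0.2 N m (tee nut drawn up 0.13 mm) with the lever still standing open (z of tee_nut_mid in the frame of fixture above 0.01213 m and value of joint lever below 0.5 rad), for 0.2 s.
2. the lever is folded down closed (value of joint lever above 1.45 rad), for 0.2 s.
At the end, for the whole second after the job is handed in: The lever is folded to within 0.12 rad of its closed stop and at rest, and the bolt is still screwed home: its collar on the washer (within 0.05 mm, about 0.2 rad of turn) (value of joint lever above 1.45 rad and z of collar_foot in the frame of fixture below 0.07405 m and velocity of joint lever below 0.1 rad/s); the robot touches nothing.
It fails at once if the bolt is overtightened: with more than about 0.67 N m (tee nut drawn up over 0.45 mm) (z of tee_nut_mid in the frame of fixture above 0.01245 m).
It fails at once if a bystander (spray can, tray, spare step block) is moved by more than 20 mm (distance of any of can_mid, tray_mid, step_mid from where it was at the start of the episode above 0.02 m).
It also fails if it takes over 72 s, if anything falls off the work surface, if the arm or the gripper's body presses on something with over 40 N, if the wrist force passes 120 N, or if a joint passes its speed limit or range.

### The arm

A 6-joint arm with a two-finger parallel gripper is mounted at the origin on the work surface. World frame = base frame: x ahead of the robot, y to its left, z up, the work surface at z = 0. Lengths are in m, angles in degrees, forces in N, time in s.
With the tool pointing down it reaches from about 0.4 to 0.825 m from the base axis. Payload 7 kg.
Tool frame: the origin (TCP) lies on the centre line of the jaws, within the pads' length; the fingertips stand r.nose_length ahead of it and the grasp point (between the pads) lies 2 mm behind it (r.nose_length is the distance from the TCP to the fingertips, in m); z points along the fingers, y is the direction in which the jaws open and shut (so a half turn about z gives the same grasp; the last joint's range is limited). The gripper opens to 88 mm and grips with 3 to 60 N. Pads are 19 mm wide; open, the fingers measure 130 mm over their backs; the gripper's body (78 mm by 193 mm) begins 47 mm behind the grasp point.
Start: joints at [-46.633, 20.546, 0.682, 0, -70.136, -16.507], TCP at [0.305, -0.602, 0.244] pointing down, gripper open.
Joint ranges: [-176.03, 176.03], [-82.01, 121.73], [-58.28, 71.71], [-173.87, 95.51], [-174.79, -0.11], [-173.66, 173.66]. Speed limits (degrees/s): [136.94, 136.94, 172.46, 180, 180, 180].

### API

Orientations are given as [roll, pitch, yaw] about the fixed x, y, z axes, in that order (R = Rz(yaw) Ry(pitch) Rx(roll)).
In Python, from plant import r gives the robot as it stands.
- The arm moves only by the tool apply_moves, never from a script. Its argument "targets" is a list of rows, each a list of 3 entries, a list of its own where there are three numbers: the shift along the tool's x, y, z scaled (see below), then the turn, a rotation vector about the tool's x, y, z scaled (see below), then the finger opening in mm, from 0 to 87.6. A call has 1 to 5 rows; each row shifts and turns the pose as measured when the row begins, along the tool's axes as they then stand; what a row does not reach is not made up. The controller multiplies each number of a shift by 0.04 m and each number of a turn by 8 degrees. A row lasts 1/10 s, in which the tool goes at most 50 mm and 8.59 degrees, less where a joint would pass 70% of its speed; a pose out of reach is approached as far as the arm can. A call with a number of a shift or a turn outside -1 to 1 is refused whole. A call with a gripper value outside its range is refused whole. The fingers move at their own pace and stop on an object; "squeeze" is the grip in N (left out, the last holds). Time passes only in rows, so rows that do not move let the fingers close. It gives the time, the measured TCP pose, the force and the opening at its end, in the units of the state.
- r.get_state(): the state, without advancing time (a new reading comes with each control period).
- r.capture(name): name is "scene" or "top" or "wrist"; returns a dict with "img" (384x512x3 uint8, blue, green, red), "z_map" (384x512 float32, m along the optical axis (not along the pixel's ray), 0 where there is no reading), "fx", "fy", "cx", "cy" (pixels), "k1" (the pictures are not rectified: a ray, as slopes to the right and down, at radius r is drawn at 1 + k1 r^2 times it, then the intrinsics apply), "camera_from_world" (4x4, takes a point from world to camera coordinates); the wrist camera has in their place "mount" (4x4, takes a point from camera to tool coordinates, whose origin is the TCP and whose axes are the flange's). Camera axes: x right, y up, looking along -z (the intrinsics and any distortion apply to the point x, -y, -z); pixel columns grow to the right and rows downward; lengths in m; the calibration is good to about 2 mm. A picture is of the moment at which its call begins: read the wrist's pose just before it.
- r.close_job(): hands the job in, once; it reports no verdict.
The state is a dict: "time_s": time; "joints": joint angles; "qd": joint speeds; "joint_torque": joint torques, N m; "tcp_pos": TCP position; "eef_rot": TCP orientation; "contact_force": force on the tool from outside, world axes, zero at the start; "moment": the same for the moment, N m; "gripper_width": finger opening in m.
Only numpy, scipy, OpenCV 4.12 (cv2) and the standard library are available. Lean on these libraries where they do the work, as an engineer would, in place of code of your own. Each camera call takes 0.05 s, during which the arm holds its last target.

## Working session

There is one attempt and no reset: what is moved stays moved. The work goes in short steps, Python scripts to look and compute and a tool call to move; the robot and the scene stay as the last step left them, time stands still between calls to the robot, and variables do not carry over. Pictures are saved under pics/ and viewed, and the job is handed in when it is done.

Besides the shell and the picture viewer there is one more tool, called after "Emit:" as name(argument=value, ...), one argument or row to a line, values as JSON. apply_moves: Moves the arm, as the interface text tells. Its arguments: {"type":"object","properties":{"targets":{"type":"array","items":{"type":"array"}},"squeeze":{"type":"number"}},"required":["targets"]}

```bash
ls; mkdir -p pics; python3 - <<'E'
from plant import r
import cv2,json
s=r.get_state(); print(s, r.nose_length)
import numpy as np, pickle
for n in ("scene","top","wrist"):
    c=r.capture(n); cv2.imwrite(f"pics/{n}0.png",c["img"]); pickle.dump((s,c),open(f"pics/{n}0.pkl","wb"))
    print(n,{k:v for k,v in c.items() if k not in("img","z_map")})
E
```

```text
pics
{'time_s': 0.0, 'joints': array([-4.66316065e+01,  2.05911694e+01,  6.33703724e-01, -1.82935474e-02,
       -7.01332058e+01, -1.65049973e+01]), 'qd': array([-0.02176963,  0.0416468 ,  0.10659508, -0.02280429,  0.03463079,
       -0.00251746]), 'joint_torque': array([-2.31527352e-03, -5.82722068e+01,  2.93053865e+01,  6.99752927e+00,
        6.80784593e-03, -1.58754528e-04]), 'tcp_pos': array([ 0.30476229, -0.6017878 ,  0.24263085]), 'eef_rot': array([ 1.79908179e+02, -9.27347128e-03, -1.53142827e+02]), 'contact_force': array([-0.78946245, -0.48235482, -0.34374317]), 'moment': array([ 0.05067831,  0.0002871 , -0.07502443]), 'gripper_width': 0.08750861112242643} 0.017
scene {'fx': 459.58970792295185, 'fy': 459.58970792295185, 'cx': 259.85183397784823, 'cy': 187.05695221656393, 'k1': -0.17588305039817093, 'camera_from_world': array([[-0.08608044,  0.99628648, -0.00184712,  0.06345787],
       [-0.6796515 , -0.05736696,  0.7312885 ,  0.30533753],
       [ 0.72846688,  0.06420503,  0.68206577, -1.56009933],
       [ 0.        ,  0.        ,  0.        ,  1.        ]])}
top {'fx': 439
[... 177 characters left out ...]
0.00471796, -0.00649914],
       [ 0.99055927, -0.01888524,  0.13577806, -0.59944808],
       [-0.13566107,  0.00734933,  0.99072805, -1.19647016],
       [ 0.        ,  0.        ,  0.        ,  1.        ]])}
wrist {'fx': 275.62322217556965, 'fy': 275.62322217556965, 'cx': 252.76353406592773, 'cy': 194.69474044255296, 'k1': -0.06328424947402143, 'mount': array([[-7.45571237e-04,  9.56111025e-01,  2.93003673e-01,
         7.98305185e-02],
       [ 9.99999672e-01,  8.05204849e-04, -8.29144592e-05,
         6.35430607e-04],
       [-3.15203407e-04,  2.93003515e-01, -9.56111312e-01,
        -1.40067986e-01],
       [ 0.00000000e+00,  0.00000000e+00,  0.00000000e+00,
         1.00000000e+00]])}
```

View pics/scene0.png

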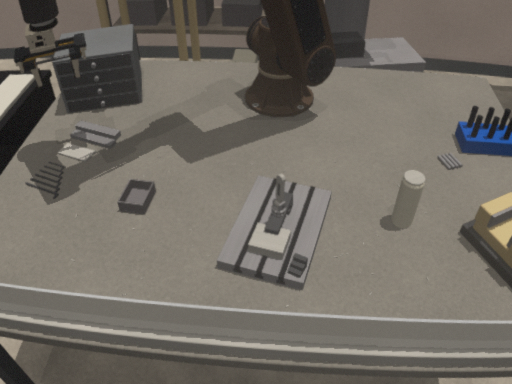

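View pics/top0.png

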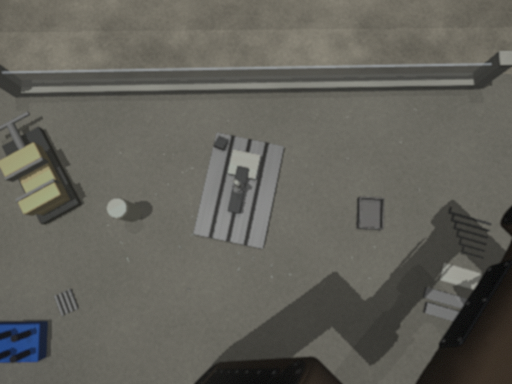

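View pics/wrist0.png

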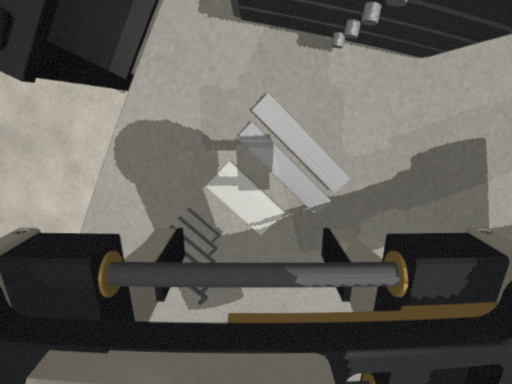

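```bash
cat > h.py <<'E'
import numpy as np, cv2, pickle
from scipy.spatial.transform import Rotation as R
def K(c): return np.array([[c["fx"],0,c["cx"]],[0,c["fy"],c["cy"]],[0,0,1]])
def w2c(c,s=None):
    if "camera_from_world" in c: return c["camera_from_world"]
    T=np.eye(4); T[:3,:3]=R.from_euler('xyz',s["eef_rot"],degrees=True).as_matrix(); T[:3,3]=s["tcp_pos"]
    return np.linalg.inv(T@c["mount"])
def slopes(c,uv):
    # forward: x_d = x(1+k1 r^2)
    uv=np.asarray(uv,float).reshape(-1,1,2)
    return cv2.undistortPointsIter(uv,K(c),np.array([c["k1"],0,0,0.]),None,None,(3,100,1e-12)).reshape(-1,2)
def rays(c,uv,s=None):
    m=slopes(c,uv); d=np.c_[m[:,0],-m[:,1],-np.ones(len(m))]
    T=np.linalg.inv(w2c(c,s)); return T[:3,3], d@T[:3,:3].T
def onz(c,uv,z,s=None):
    o,d=rays(c,uv,s); return o+d*((z-o[2])/d[:,2])[:,None]
def proj(c,P,s=None):
    P=np.atleast_2d(P); T=w2c(c,s); q=P@T[:3,:3].T+T[:3,3]
    x=q[:,0]/-q[:,2]; y=-q[:,1]/-q[:,2]; f=1+c["k1"]*(x*x+y*y)
    return np.c_[c["fx"]*x*f+c["cx"],c["fy"]*y*f+c["cy"]]
def cloud(c,s=None):
    h,w=c["z_map"].shape; v,u=np.mgrid[0:h,0:w]
    m=slopes(c,np.c_[u.ravel(),v.ravel()]); Z=c["z_map"].ravel()
    q=np.c_[m[:,0]*Z,-m[:,1]*Z,-Z]; T=np.linalg.inv(w2c(c,s)); P=q@T[:3,:3].T+T[:3,3]
    P[Z==0]=np.nan; return P.reshape(h,w,3)
E
python3 - <<'E'
from h import *
for n in("top","scene"):
    s,c=pickle.load(open(f"pics/{n}0.pkl","rb"))
    P=cloud(c)
    print(n,onz(c,[[218,134],[284,147],[264,248],[194,236]],0.03) if n=="top" else "")
    # mask near
    m=(P[...,2]>0.02)&(P[...,2]<0.2)&(np.hypot(P[...,0]-0.6,P[...,1])<0.25)
    ncc,l,st,cen=cv2.connectedComponentsWithStats(m.astype(np.uint8))
    for i in range(1,ncc):
        if st[i,4]>60:
            Q=P[l==i]; print(st[i],Q.mean(0),Q[:,2].max(), np.percentile(Q[:,2],50))
            plate=Q[(abs(Q[:,2]-0.03)<0.006)]
            if len(Q)>1500:
                print(cv2.minAreaRect(plate[:,:2].astype(np.float32)))
                for a,b in((0.06,0.078),(0.085,0.11),(0.11,0.14),(.14,.2)):
                    t=Q[(Q[:,2]>a)&(Q[:,2]<b)]
                    if len(t)>2: print(a,b,len(t),t.mean(0),cv2.minAreaRect(t[:,:2].astype(np.float32)))
    img=c["img"]; 
    cx,cy=(242,185) if n=="top" else (280,220)
    cr=img[cy-60:cy+60,cx-80:cx+80]; cv2.imwrite(f"pics/{n}0z.png",cv2.resize(cr,None,fx=5,fy=5,interpolation=cv2.INTER_CUBIC))
E
```

```text
top [[ 0.76690531  0.08910577  0.03      ]
 [ 0.72491129 -0.10064416  0.03      ]
 [ 0.43758978 -0.03664831  0.03      ]
 [ 0.47474153  0.15858298  0.03      ]]
[ 194  133   90  116 7333] [0.60069033 0.03097016 0.03675401] 0.18493676641352685 0.030956459516933377
((0.6049801111221313, 0.030772104859352112), (0.20013494789600372, 0.3016642928123474), 77.01053619384766)
0.06 0.078 504 [0.60583182 0.03371184 0.06893543] ((0.6418720483779907, 0.025175444781780243), (0.209830179810524, 0.10886427015066147), 11.230192184448242)
0.085 0.11 53 [0.60041314 0.03114939 0.09828568] ((0.6039206385612488, 0.03128723055124283), (0.027581410482525826, 0.02934962883591652), 89.46223449707031)
0.11 0.14 5 [0.5980595  0.02768757 0.12246025] ((0.5988595485687256, 0.0314471460878849), (0.017066411674022675, 0.006860197987407446), 72.66277313232422)
0.14 0.2 40 [0.60039147 0.03216612 0.1733073 ] ((0.6017059087753296, 0.03310871869325638), (0.01990513503551483, 0.007962045259773731), 47.671688079833984)
scene 
[ 217  174  115  112 8075] [0.63186065 0.03051619 0.04007705] 0.18117942442189783 0.030703994964780268
((0.6050829887390137, 0.03131383657455444), (0.20107576251029968, 0.3033848702907562), 76.99969482421875)
0.06 0.078 469 [0.62824447 0.03615482 0.06809483] ((0.6453837752342224, 0.0293399877846241), (0.20818407833576202, 0.10420427471399307), 11.245057106018066)
0.085 0.11 119 [0.61114083 0.03038662 0.09734184] ((0.6105911135673523, 0.029128771275281906), (0.02875855378806591, 0.019286908209323883), 70.71517944335938)
0.11 0.14 78 [0.60854538 0.03209674 0.12552952] ((0.6079049110412598, 0.030812112614512444), (0.021516581997275352, 0.01033538393676281), 69.11287689208984)
0.14 0.2 138 [0.60723431 0.03318532 0.16263866] ((0.6047484874725342, 0.03374633193016052), (0.020825428888201714, 0.013113584369421005), 40.02212905883789)
```

View pics/scene0z.png

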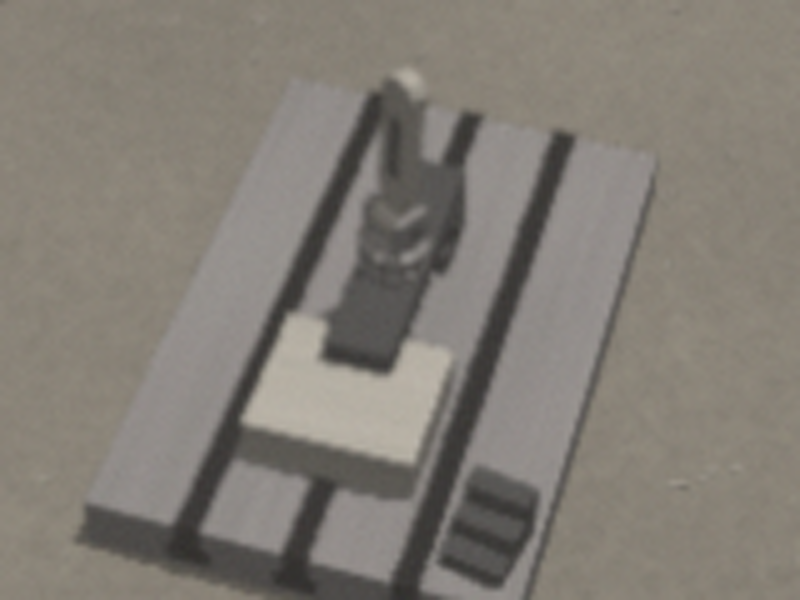

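View pics/top0z.png

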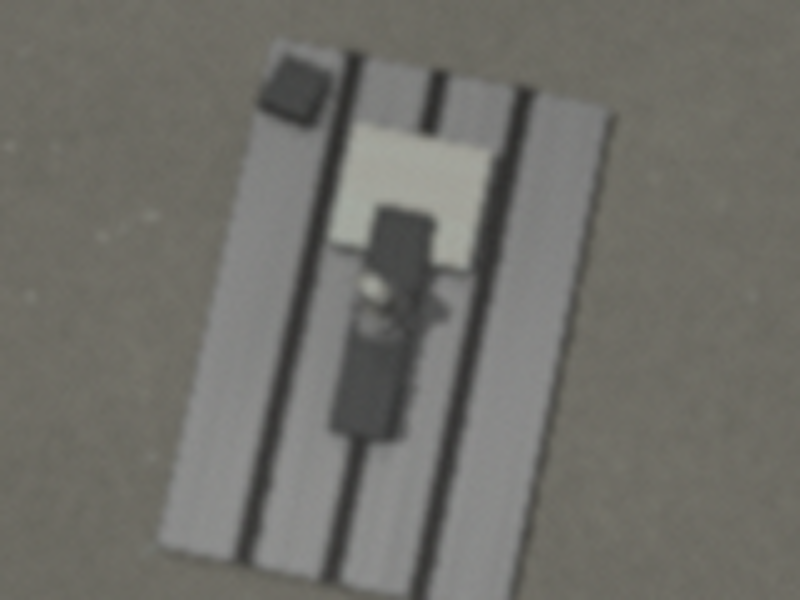

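Emit:
apply_moves(
  targets=[
    [[-0.79,0.61,-0.1],[0,0,0],87],
    [[-0.79,0.61,-0.1],[0,0,0],87],
    [[-0.79,0.61,-0.1],[0,0,0],87],
    [[-0.79,0.61,-0.1],[0,0,0],87],
    [[-0.79,0.61,-0.1],[0,0,0],87],
  ],
)

```text
time_s: 0.65
tcp_pos: [0.3901, -0.4191, 0.2591]
eef_rot: [179.6, -0.2, -153.6]
contact_force: [0.6, -0.3, 0.3]
gripper_width: 0.087
```

Emit:
apply_moves(
  targets=[
    [[-0.79,0.61,-0.1],[0,0,0],87],
    [[-0.79,0.61,-0.1],[0,0,0],87],
    [[-0.79,0.61,0],[0,0,0],87],
    [[-0.79,0.61,0],[0,0,0],87],
    [[-0.79,0.61,0],[0,0,0],87],
  ],
)

```text
time_s: 1.15
tcp_pos: [0.4793, -0.2316, 0.2683]
eef_rot: [179.6, -0.1, -153.6]
contact_force: [0.3, -0.6, 0.6]
gripper_width: 0.0871
```

```bash
python3 - <<'E'
from plant import r
s=r.get_state(); print(s["joints"],s["tcp_pos"],s["eef_rot"],s["contact_force"],s["moment"])
E
```

```text
[ -4.88176986   6.39472215 -14.63785116  -0.31205715 -69.29059385
 -58.62393438] [ 0.47933909 -0.23158966  0.26826594] [ 1.79582919e+02 -1.24499807e-01 -1.53616427e+02] [ 0.32674511 -0.57855997  0.62960445] [-0.06182414 -0.14577132  0.0083926 ]
```

Emit:
apply_moves(
  targets=[
    [[-0.79,0.61,0],[0,0,0],87],
    [[-0.79,0.61,0],[0,0,0],87],
    [[-0.79,0.61,0],[0,0,0],87],
    [[-0.79,0.61,0],[0,0,0],87],
    [[-0.4,0.4,0],[0,0,0],87],
  ],
)

```text
time_s: 1.65
tcp_pos: [0.5586, -0.0572, 0.2686]
eef_rot: [179.6, -0.1, -153.5]
contact_force: [0.0, -0.2, 0.4]
gripper_width: 0.0871
```

Emit:
apply_moves(
  targets=[
    [[0,0,0],[0,0,0],87],
    [[0,0,0],[0,0,0],87],
  ],
)

```text
time_s: 1.85
tcp_pos: [0.5592, -0.0542, 0.2678]
eef_rot: [179.5, -0.2, -153.3]
contact_force: [-0.2, 0.1, 0.2]
gripper_width: 0.0869
```

```bash
cat > snap.py <<'E'
import sys
from plant import r
from h import *
n=sys.argv[1]; tag=sys.argv[2]
s=r.get_state(); c=r.capture(n); cv2.imwrite(f"pics/{n}{tag}.png",c["img"]); pickle.dump((s,c),open(f"pics/{n}{tag}.pkl","wb"))
print(s["time_s"],s["joints"].round(2),s["tcp_pos"].round(4),s["eef_rot"].round(2),s["contact_force"].round(2),s["moment"].round(3))
E
python3 snap.py wrist 1
```

```text
1.85 [ 14.13   9.28 -11.21  -0.45 -69.78 -77.25] [ 0.5592 -0.0542  0.2678] [ 1.7952e+02 -1.7000e-01 -1.5327e+02] [-0.18  0.13  0.2 ] [ 0.017  0.02  -0.017]
```

View pics/wrist1.png

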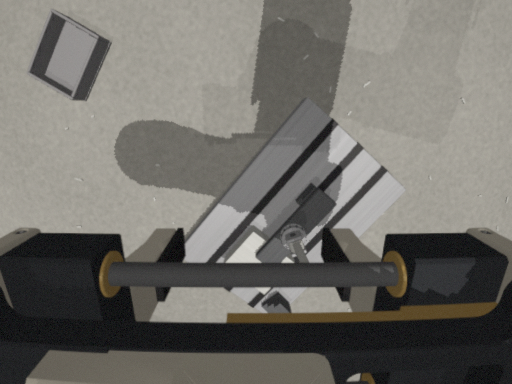

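Emit:
apply_moves(
  targets=[
    [[0,0,0],[0,0,-1],87],
    [[0,0,0],[0,0,-1],87],
    [[0,0,0],[0,0,-1],87],
    [[0,0,0],[0,0,-1],87],
    [[0,0,0],[0,0,-1],87],
  ],
)

```text
time_s: 2.4
tcp_pos: [0.5567, -0.0599, 0.2678]
eef_rot: [179.5, 0.2, -112.3]
contact_force: [-0.1, 0.0, 1.3]
gripper_width: 0.0873
```

Emit:
apply_moves(
  targets=[
    [[0,0,0],[0,0,-1],87],
    [[0,0,0],[0,0,-1],87],
    [[0,0,0],[0,0,-1],87],
    [[0,0,0],[0,0,-1],87],
    [[0,0,0],[0,0,-1],87],
  ],
)

```text
time_s: 2.9
tcp_pos: [0.554, -0.0666, 0.2681]
eef_rot: [179.7, 0.5, -71.0]
contact_force: [-0.3, 0.1, 0.3]
gripper_width: 0.0871
```

Emit:
apply_moves(
  targets=[
    [[0,0,0],[0,0,-1],87],
    [[0,0,0],[0,0,-1],87],
    [[0,0,0],[0,0,-1],87],
    [[0,0,0],[0,0,-1],87],
    [[0,0,0],[0,0,-1],87],
  ],
)

```text
time_s: 3.4
tcp_pos: [0.5512, -0.0733, 0.2685]
eef_rot: [-179.9, 0.6, -29.8]
contact_force: [0.8, 0.3, 0.5]
gripper_width: 0.0868
```

Emit:
apply_moves(
  targets=[
    [[0,0,0],[0,0,-1],87],
    [[0,0,0],[0,0,-1],87],
    [[0,0,0],[0,0,-1],87],
    [[0,0,0],[0,0,-1],87],
    [[0,0,0],[0,0,-1],87],
  ],
)

```text
time_s: 3.9
tcp_pos: [0.5483, -0.0799, 0.2689]
eef_rot: [-179.6, 0.4, 11.5]
contact_force: [0.4, -0.0, -0.1]
gripper_width: 0.0871
```

Emit:
apply_moves(
  targets=[
    [[0,0,0],[0,0,-1],87],
    [[0,0,0],[0,0,-1],87],
    [[0,0,0],[0,0,-1],87],
    [[0,0,0],[0,0,-1],87],
    [[0,0,0],[0,0,0],87],
  ],
)

```text
time_s: 4.4
tcp_pos: [0.5454, -0.0862, 0.2692]
eef_rot: [-179.4, 0.1, 44.5]
contact_force: [-0.1, 0.3, 0.7]
gripper_width: 0.0869
```

```bash
python3 snap.py wrist 2
```

```text
4.4 [ 11.04   8.36 -12.13  -0.45 -69.89 123.61] [ 0.5454 -0.0862  0.2692] [-1.7944e+02  8.0000e-02  4.4490e+01] [-0.09  0.31  0.74] [-0.209  0.024 -0.004]
```

View pics/wrist2.png

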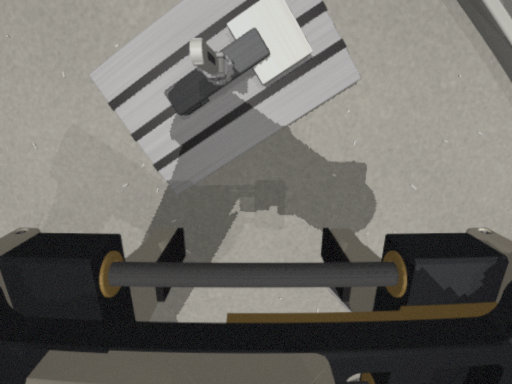

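```bash
python3 - <<'E'
from h import *
s,c=pickle.load(open("pics/wrist2.pkl","rb"))
cr=c["img"][20:120,150:283]; cv2.imwrite("pics/w2z.png",cv2.resize(cr,None,fx=6,fy=6,interpolation=cv2.INTER_CUBIC))
P=cloud(c,s)
m=(P[...,2]>0.09)&(np.hypot(P[...,0]-.604,P[...,1]-.031)<.08)
Q=P[m]; v,u=np.nonzero(m)
for a in np.arange(.09,.2,.01):
    k=(Q[:,2]>a)&(Q[:,2]<a+.01)
    if k.sum()>3: print(a.round(2),k.sum(),Q[k].mean(0).round(4),cv2.minAreaRect(Q[k][:,:2].astype(np.float32)),u[k].mean().round(),v[k].mean().round())
a=P[...,2]; pm=(abs(a-.03)<.006)&(np.hypot(P[...,0]-.604,P[...,1]-.031)<.2)
pts=P[pm][:,:2].astype(np.float32); print(cv2.minAreaRect(pts))
E
```

```text
0.09 66 [0.6055 0.0233 0.097 ] ((0.6059907674789429, 0.02302991785109043), (0.028361082077026367, 0.013401373289525509), 8.935153007507324) 221.0 71.0
0.1 214 [0.6057 0.0269 0.1035] ((0.605482280254364, 0.03092844784259796), (0.025110160931944847, 0.01984996348619461), 46.224586486816406) 218.0 68.0
0.11 37 [0.607  0.0283 0.1154] ((0.6062141060829163, 0.028210768476128578), (0.019626935943961143, 0.006530588027089834), 25.97566032409668) 216.0 64.0
0.12 53 [0.6047 0.0274 0.1252] ((0.6057987213134766, 0.028298411518335342), (0.019527506083250046, 0.007022119592875242), 24.067020416259766) 214.0 65.0
0.13 55 [0.6053 0.0284 0.1352] ((0.6053582429885864, 0.0286804661154747), (0.019343392923474312, 0.00658070482313633), 23.597227096557617) 212.0 62.0
0.14 63 [0.6046 0.0287 0.145 ] ((0.6053726673126221, 0.029729831963777542), (0.02019629441201687, 0.007328389212489128), 24.678010940551758) 209.0 60.0
0.15 73 [0.604  0.0288 0.155 ] ((0.6046066284179688, 0.029472526162862778), (0.019052229821681976, 0.007665133103728294), 21.34688949584961) 207.0 59.0
0.16 81 [0.6043 0.0297 0.1654] ((0.6046736240386963, 0.029938310384750366), (0.020532654598355293, 0.007557156961411238), 22.77857780456543) 204.0 55.0
0.17 333 [0.6025 0.0327 0.177 ] ((0.6026363372802734, 0.033694542944431305), (0.019543342292308807, 0.009743276052176952), 47.441829681396484) 197.0 51.0
0.18 33 [0.6032 0.0333 0.1804] ((0.6033148169517517, 0.034058455377817154), (0.006362818647176027, 0.00824691541492939), 11.316471099853516) 196.0 49.0
((0.6052853465080261, 0.031456999480724335), (0.2003505825996399, 0.3025089502334595), 76.83763122558594)
```

View pics/w2z.png

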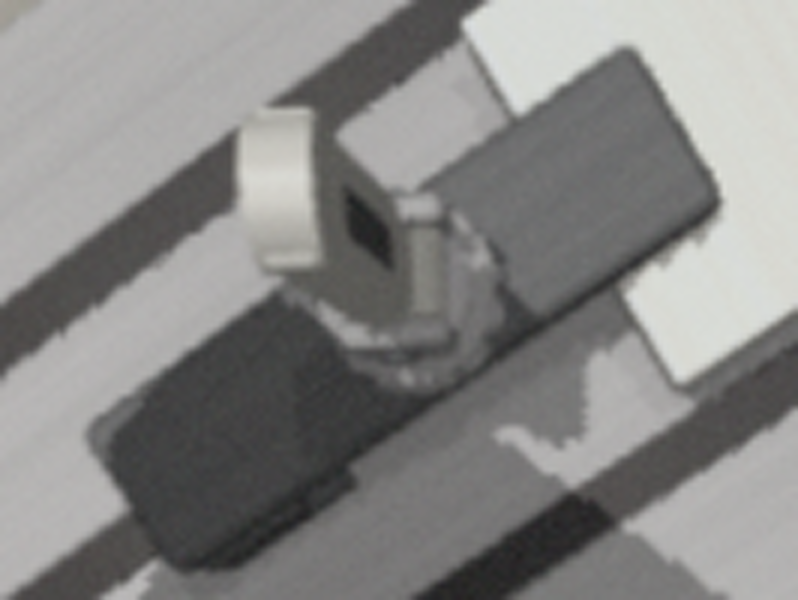

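Emit:
apply_moves(
  targets=[
    [[0.6,-0.8,0],[0,0,-0.3],87],
    [[0.6,-0.8,0],[0,0,0],87],
    [[0,-0.8,0],[0,0,0],87],
    [[0,-0.3,0],[0,0,0],87],
    [[0,0,0],[0,0,0],87],
  ],
)

```text
time_s: 4.95
tcp_pos: [0.5004, 0.0232, 0.2699]
eef_rot: [-179.4, 0.1, 45.0]
contact_force: [1.0, -0.1, 0.2]
gripper_width: 0.0873
```

```bash
python3 snap.py wrist 3; python3 - <<'E'
from h import *
s,c=pickle.load(open("pics/wrist3.pkl","rb"))
u,v=proj(c,[.603,.032,.13],s)[0].astype(int); print(u,v); u=max(u,70);v=max(v,50)
cr=c["img"][v-50:v+50,u-70:u+70]; cv2.imwrite("pics/w3z.png",cv2.resize(cr,None,fx=5.5,fy=5.5,interpolation=cv2.INTER_CUBIC))
E
```

```text
4.95 [ 24.78   3.23 -17.86  -0.53 -69.19 110.37] [0.5004 0.0232 0.2699] [-1.7944e+02  1.0000e-01  4.4970e+01] [ 0.96 -0.11  0.23] [-0.195  0.044  0.013]
322 111
```

View pics/w3z.png

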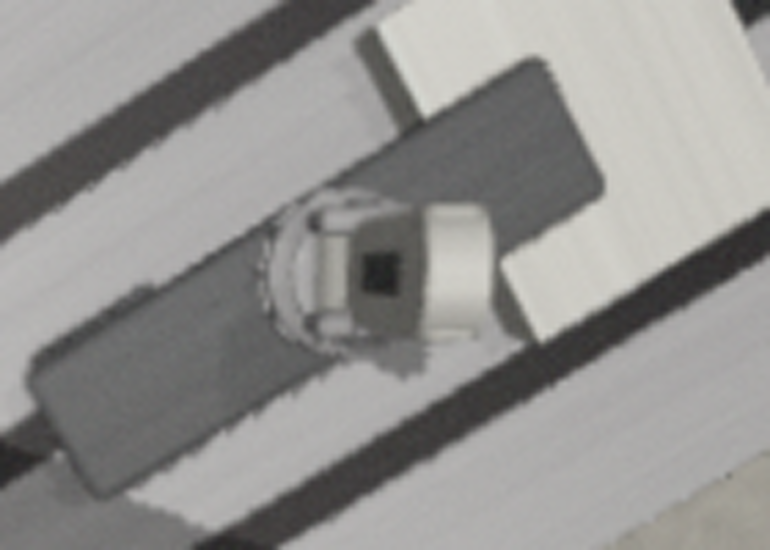

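Emit:
apply_moves(
  targets=[
    [[0.8,0.7,0],[0,0,-0.1],87],
    [[0.8,0.7,0],[0,0,0],87],
    [[0.3,0.2,0],[0,0,0],87],
    [[0,0,0],[0,0,0],87],
    [[0,0,0],[0,0,0],87],
  ],
)

```text
time_s: 5.5
tcp_pos: [0.604, 0.0275, 0.2689]
eef_rot: [-179.5, 0.1, 45.0]
contact_force: [-0.2, 0.3, -0.6]
gripper_width: 0.0867
```

```bash
cat > rel.py <<'E'
from plant import r
from h import *
import sys
s=r.get_state(); t=np.array([float(x) for x in sys.argv[1:4]])
M=R.from_euler('xyz',s["eef_rot"],degrees=True).as_matrix()
print(s["time_s"],s["joints"].round(1),s["tcp_pos"].round(4),s["eef_rot"].round(2),"F",s["contact_force"].round(2),"M",s["moment"].round(3),"w",s["gripper_width"].round(4))
print("to target, tool axes, units:",(M.T@(t-s["tcp_pos"])/.04).round(3))
print("tool x,y",M[:,0].round(3),M[:,1].round(3))
E
python3 rel.py .603 .0325 .1515
```

```text
Traceback (most recent call last):
  File "rel.py", line 6, in <module>
    print(s["time_s"],s["joints"].round(1),s["tcp_pos"].round(4),s["eef_rot"].round(2),"F",s["contact_force"].round(2),"M",s["moment"].round(3),"w",s["gripper_width"].round(4))
                                                                                                                                                    ^^^^^^^^^^^^^^^^^^^^^^^^
AttributeError: 'float' object has no attribute 'round'
```

```bash
sed -i 's/s\["gripper_width"\].round(4)/round(s["gripper_width"],4)/' rel.py
python3 rel.py .603 .0325 .1515
```

```text
5.5 [ 20.8  13.4  -5.9  -0.5 -71.1 114.3] [0.604  0.0275 0.2689] [-1.7948e+02  9.0000e-02  4.4980e+01] F [-0.21  0.29 -0.62] M [-0.148  0.118  0.013] w 0.0867
to target, tool axes, units: [ 0.075 -0.08   2.936]
tool x,y [ 0.707  0.707 -0.002] [ 0.707 -0.707 -0.009]
```

Emit:
apply_moves(
  targets=[
    [[0.08,-0.08,0.7],[0,0,-0.1],60],
    [[0,0,0.8],[0,0,0],60],
    [[0,0,0.8],[0,0,0],40],
    [[0,0,0.4],[0,0,0],30],
    [[0,0,0.1],[0,0,0],30],
  ],
)

```text
time_s: 6.0
tcp_pos: [0.6012, 0.0294, 0.1563]
eef_rot: [-179.6, -0.1, 45.4]
contact_force: [0.0, -0.6, 0.7]
gripper_width: 0.0524
```

```bash
python3 rel.py .603 .0325 .1515; python3 snap.py scene 4; python3 snap.py top 4;python3 - <<'E'
from h import *
o=[]
for n in("scene","top"):
    s,c=pickle.load(open(f"pics/{n}4.pkl","rb"))
    u,v=proj(c,[.603,.032,.14],s)[0].astype(int)
    o.append(cv2.resize(c["img"][v-50:v+50,u-60:u+60],None,fx=3.3,fy=3.3,interpolation=cv2.INTER_CUBIC))
cv2.imwrite("pics/s4z.png",np.hstack(o))
E
```

```text
6.0 [ 21.1  17.8 -15.3  -0.5 -57.  114.5] [0.6012 0.0294 0.1563] [-1.796e+02 -1.500e-01  4.536e+01] F [ 0.   -0.58  0.75] M [-0.139  0.077 -0.006] w 0.0524
to target, tool axes, units: [ 0.086 -0.021  0.12 ]
tool x,y [0.703 0.711 0.003] [ 0.711 -0.703 -0.007]
6.0 [ 21.12  17.8  -15.25  -0.5  -56.97 114.51] [0.6012 0.0294 0.1563] [-1.796e+02 -1.500e-01  4.536e+01] [ 0.   -0.58  0.75] [-0.139  0.077 -0.006]
6.05 [ 21.12  17.8  -15.24  -0.51 -57.   114.52] [0.6012 0.0295 0.1564] [-1.796e+02 -1.500e-01  4.536e+01] [-1.14 -0.55 -1.68] [-0.154  0.259 -0.033]
```

View pics/s4z.png

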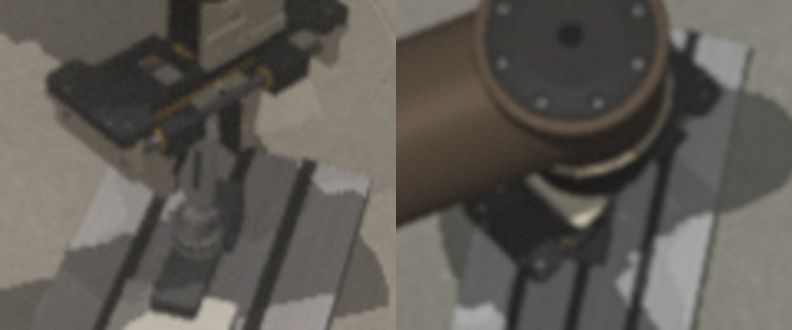

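Emit:
apply_moves(
  targets=[
    [[0.08,-0.02,0.12],[0,0,0],25],
    [[0,0,0],[0,0,0],20],
    [[0,0,0],[0,0,0],15],
    [[0,0,0],[0,0,0],15],
  ],
  squeeze=10,
)

```text
time_s: 6.5
tcp_pos: [0.6058, 0.0331, 0.157]
eef_rot: [-179.9, -0.6, 45.4]
contact_force: [-0.6, 0.9, -0.7]
gripper_width: 0.0167
```

```bash
python3 rel.py .603 .0325 .1515
```

```text
6.5 [ 21.3  17.9 -15.   -0.4 -56.6 114.3] [0.6058 0.0331 0.157 ] [-179.85   -0.55   45.38] F [-0.6   0.93 -0.75] M [-0.163  0.133  0.005] w 0.0167
to target, tool axes, units: [-0.061 -0.037  0.136]
tool x,y [0.702 0.712 0.01 ] [ 0.712 -0.702 -0.003]
```

Emit:
apply_moves(
  targets=[
    [[-0.05,0,0.12],[0,0,0],15],
    [[0,0,0],[0,0,0],12],
    [[0,0,0],[0,0,0],6],
    [[0,0,0],[0,0,0],6],
    [[0,0,0],[0,0,0],6],
  ],
  squeeze=10,
)

```text
time_s: 7.0
tcp_pos: [0.605, 0.0314, 0.1528]
eef_rot: [-179.9, -0.6, 45.4]
contact_force: [2.3, -1.5, 0.0]
gripper_width: 0.0097
```

```bash
python3 rel.py .605 .0314 .1515
```

```text
7.0 [ 21.2  18.  -15.5  -0.4 -55.9 114.4] [0.605  0.0314 0.1528] [-179.94   -0.63   45.4 ] F [ 2.25 -1.52  0.02] M [-0.669 -0.387  0.036] w 0.0097
to target, tool axes, units: [-0.     0.001  0.031]
tool x,y [0.702 0.712 0.011] [ 0.712 -0.702 -0.001]
```

Emit:
apply_moves(
  targets=[
    [[0,0,0],[0,0,0],6],
    [[0,0,0],[0,0,0],6],
    [[0,0,0],[0,0,0.5],6],
    [[0,0,0],[0,0,0.5],6],
  ],
  squeeze=35,
)

```text
time_s: 7.4
tcp_pos: [0.6058, 0.0308, 0.1527]
eef_rot: [-179.9, -0.6, 37.2]
contact_force: [1.7, -1.6, -0.1]
gripper_width: 0.0087
```

```bash
python3 rel.py .605 .0314 .1515
```

```text
7.4 [ 21.2  18.1 -15.5  -0.3 -55.9 106.2] [0.6058 0.0308 0.1527] [-179.93   -0.62   37.22] F [ 1.72 -1.56 -0.08] M [-0.905 -0.429  0.127] w 0.0087
to target, tool axes, units: [-0.006 -0.024  0.03 ]
tool x,y [0.796 0.605 0.011] [ 0.605 -0.796 -0.001]
```

Emit:
apply_moves(
  targets=[
    [[0,0,0],[0,0,0.5],6],
    [[0,0,0],[0,0,0.5],6],
  ],
)

```text
time_s: 7.6
tcp_pos: [0.6058, 0.0307, 0.1527]
eef_rot: [-179.8, -0.6, 28.9]
contact_force: [1.4, -0.7, -1.4]
gripper_width: 0.0087
```

```bash
python3 rel.py .605 .0314 .1515
```

```text
7.6 [ 21.2  18.1 -15.5  -0.3 -55.9  97.9] [0.6058 0.0307 0.1527] [-179.84   -0.59   28.9 ] F [ 1.4  -0.72 -1.44] M [-0.913 -0.473  0.084] w 0.0087
to target, tool axes, units: [-0.009 -0.023  0.029]
tool x,y [0.875 0.483 0.01 ] [ 0.483 -0.875 -0.003]
```

Emit:
apply_moves(
  targets=[
    [[0,0,0],[0,0,0.5],6],
    [[0,0,0],[0,0,0.5],6],
    [[0,0,0],[0,0,0.5],6],
    [[0,0,0],[0,0,0.5],6],
    [[0,0,0],[0,0,0.5],6],
  ],
)

```text
time_s: 8.1
tcp_pos: [0.6058, 0.0307, 0.1526]
eef_rot: [-179.7, -0.5, 8.1]
contact_force: [1.3, -1.2, -1.3]
gripper_width: 0.0085
```

```bash
cat > m.py <<'E'
from plant import r
from h import *
import sys
s=r.get_state()
print(s["time_s"],"yaw",s["eef_rot"].round(1),s["tcp_pos"].round(4),"F",s["contact_force"].round(1),"M",s["moment"].round(3),"t6",s["joint_torque"][5].round(3),"q6",s["joints"][5].round(1))
E
python3 m.py
```

```text
8.1 yaw [-179.7   -0.5    8.1] [0.6058 0.0307 0.1526] F [ 1.3 -1.2 -1.3] M [-0.885 -0.419  0.068] t6 1.112 q6 77.0
```

Emit:
apply_moves(
  targets=[
    [[0,0,0],[0,0,0.5],6],
    [[0,0,0],[0,0,0.5],6],
    [[0,0,0],[0,0,0.5],6],
  ],
)

```text
time_s: 8.4
tcp_pos: [0.6058, 0.0307, 0.1526]
eef_rot: [-179.6, -0.4, -4.4]
contact_force: [1.0, -0.6, -0.8]
gripper_width: 0.0089
```

```bash
python3 m.py
```

```text
8.4 yaw [-179.6   -0.4   -4.4] [0.6058 0.0307 0.1526] F [ 1.  -0.6 -0.8] M [-0.861 -0.438  0.125] t6 1.113 q6 64.5
```

Emit:
apply_moves(
  targets=[
    [[0,0,0],[0,0,0.5],6],
    [[0,0,0],[0,0,0.5],6],
  ],
)

```text
time_s: 8.6
tcp_pos: [0.6058, 0.0306, 0.1525]
eef_rot: [-179.6, -0.3, -12.7]
contact_force: [1.4, -2.0, -0.0]
gripper_width: 0.009
```

```bash
python3 m.py
```

```text
8.6 yaw [-179.6   -0.3  -12.7] [0.6058 0.0306 0.1525] F [ 1.4 -2.  -0. ] M [-0.883 -0.411  0.055] t6 1.113 q6 56.2
```

Emit:
apply_moves(
  targets=[
    [[0,0,0],[0,0,0.5],6],
    [[0,0,0],[0,0,0.4],6],
  ],
)

```text
time_s: 8.8
tcp_pos: [0.6058, 0.0305, 0.1525]
eef_rot: [-179.5, -0.2, -20.3]
contact_force: [1.3, 0.2, -0.2]
gripper_width: 0.0087
```

```bash
python3 m.py
```

```text
8.8 yaw [-179.5   -0.2  -20.3] [0.6058 0.0305 0.1525] F [ 1.3  0.2 -0.2] M [-0.846 -0.414  0.114] t6 0.704 q6 48.7
```

Emit:
apply_moves(
  targets=[
    [[0,0,0],[0,0,0.5],6],
    [[0,0,0],[0,0,0.4],6],
  ],
)

```text
time_s: 9.0
tcp_pos: [0.6058, 0.0305, 0.1524]
eef_rot: [-179.5, -0.2, -27.7]
contact_force: [2.3, -1.5, -1.3]
gripper_width: 0.0089
```

```bash
python3 m.py
```

```text
9.0 yaw [-179.5   -0.2  -27.7] [0.6058 0.0305 0.1524] F [ 2.3 -1.5 -1.3] M [-0.923 -0.37   0.107] t6 0.708 q6 41.2
```

Emit:
apply_moves(
  targets=[
    [[0,0,0],[0,0,0.5],6],
    [[0,0,0],[0,0,0.4],6],
  ],
)

```text
time_s: 9.2
tcp_pos: [0.6058, 0.0305, 0.1524]
eef_rot: [-179.5, -0.1, -35.2]
contact_force: [0.8, -0.2, -1.1]
gripper_width: 0.0089
```

```bash
python3 m.py
```

```text
9.2 yaw [-1.795e+02 -1.000e-01 -3.520e+01] [0.6058 0.0305 0.1524] F [ 0.8 -0.2 -1.1] M [-0.815 -0.379  0.067] t6 0.708 q6 33.7
```

Emit:
apply_moves(
  targets=[
    [[0,0,0],[0,0,0.5],6],
    [[0,0,0],[0,0,0.4],6],
  ],
)

```text
time_s: 9.4
tcp_pos: [0.6058, 0.0305, 0.1524]
eef_rot: [-179.5, -0.0, -42.7]
contact_force: [1.2, -0.9, 1.3]
gripper_width: 0.0088
```

```bash
python3 m.py
```

```text
9.4 yaw [-179.5   -0.   -42.7] [0.6058 0.0305 0.1524] F [ 1.2 -0.9  1.3] M [-0.867 -0.337  0.108] t6 0.71 q6 26.2
```

Emit:
apply_moves(
  targets=[
    [[0,0,0],[0,0,0.5],6],
    [[0,0,0],[0,0,0.4],6],
  ],
)

```text
time_s: 9.6
tcp_pos: [0.6058, 0.0304, 0.1523]
eef_rot: [-179.6, 0.0, -50.2]
contact_force: [0.7, -0.7, -1.1]
gripper_width: 0.0086
```

```bash
python3 m.py
```

```text
9.6 yaw [-179.6    0.   -50.2] [0.6058 0.0304 0.1523] F [ 0.7 -0.7 -1.1] M [-0.81  -0.4    0.063] t6 0.709 q6 18.7
```

Emit:
apply_moves(
  targets=[
    [[0,0,0],[0,0,0.4],6],
    [[0,0,0],[0,0,0.4],6],
  ],
)

```text
time_s: 9.8
tcp_pos: [0.6058, 0.0304, 0.1523]
eef_rot: [-179.6, 0.1, -56.9]
contact_force: [1.4, -0.5, 0.4]
gripper_width: 0.0086
```

```bash
python3 m.py
```

```text
9.8 yaw [-1.796e+02  1.000e-01 -5.690e+01] [0.6058 0.0304 0.1523] F [ 1.4 -0.5  0.4] M [-0.827 -0.339  0.111] t6 0.869 q6 12.0
```

Emit:
apply_moves(
  targets=[
    [[0,0,0],[0,0,0.4],6],
    [[0,0,0],[0,0,0.4],6],
  ],
)

```text
time_s: 10.0
tcp_pos: [0.6057, 0.0304, 0.1523]
eef_rot: [-179.6, 0.1, -63.5]
contact_force: [0.9, -0.5, -1.2]
gripper_width: 0.0089
```

```bash
python3 m.py
```

```text
10.0 yaw [-1.796e+02  1.000e-01 -6.350e+01] [0.6057 0.0304 0.1523] F [ 0.9 -0.5 -1.2] M [-0.782 -0.318  0.063] t6 0.875 q6 5.3
```

Emit:
apply_moves(
  targets=[
    [[0,0,0],[0,0,0.4],6],
    [[0,0,0],[0,0,0.4],6],
  ],
)

```text
time_s: 10.2
tcp_pos: [0.6057, 0.0304, 0.1523]
eef_rot: [-179.7, 0.1, -70.2]
contact_force: [1.3, -0.1, -0.4]
gripper_width: 0.0088
```

```bash
python3 m.py
```

```text
10.2 yaw [-1.797e+02  1.000e-01 -7.020e+01] [0.6057 0.0304 0.1523] F [ 1.3 -0.1 -0.4] M [-0.786 -0.387  0.097] t6 0.875 q6 -1.3
```

Emit:
apply_moves(
  targets=[
    [[0,0,0],[0,0,0.4],6],
    [[0,0,0],[0,0,0.4],6],
  ],
)

```text
time_s: 10.4
tcp_pos: [0.6057, 0.0304, 0.1522]
eef_rot: [-179.7, 0.2, -76.8]
contact_force: [1.4, -0.7, -0.4]
gripper_width: 0.0086
```

```bash
python3 m.py
```

```text
10.4 yaw [-179.7    0.2  -76.8] [0.6057 0.0304 0.1522] F [ 1.4 -0.7 -0.4] M [-0.776 -0.298  0.104] t6 0.875 q6 -8.0
```

Emit:
apply_moves(
  targets=[
    [[0,0,0],[0,0,0.4],6],
    [[0,0,0],[0,0,0.4],6],
  ],
)

```text
time_s: 10.6
tcp_pos: [0.6057, 0.0304, 0.1522]
eef_rot: [-179.7, 0.2, -83.5]
contact_force: [1.3, -1.5, -1.0]
gripper_width: 0.0088
```

```bash
python3 m.py
```

```text
10.6 yaw [-179.7    0.2  -83.5] [0.6057 0.0304 0.1522] F [ 1.3 -1.5 -1. ] M [-0.682 -0.339  0.149] t6 0.8 q6 -14.6
```

Emit:
apply_moves(
  targets=[
    [[0,0,0],[0,0,0.4],6],
    [[0,0,0],[0,0,0.4],6],
  ],
)

```text
time_s: 10.8
tcp_pos: [0.6057, 0.0304, 0.1522]
eef_rot: [-179.8, 0.2, -90.1]
contact_force: [1.0, -0.9, -1.0]
gripper_width: 0.0089
```

```bash
python3 m.py
```

```text
10.8 yaw [-179.8    0.2  -90.1] [0.6057 0.0304 0.1522] F [ 1.  -0.9 -1. ] M [-0.722 -0.342  0.299] t6 0.636 q6 -21.3
```

Emit:
apply_moves(
  targets=[
    [[0,0,0],[0,0,0.4],6],
    [[0,0,0],[0,0,0.3],6],
  ],
)

```text
time_s: 11.0
tcp_pos: [0.6057, 0.0305, 0.1522]
eef_rot: [-179.8, 0.2, -95.9]
contact_force: [1.6, -0.5, -1.0]
gripper_width: 0.0087
```

```bash
python3 m.py
```

```text
11.0 yaw [-179.8    0.2  -95.9] [0.6057 0.0305 0.1522] F [ 1.6 -0.5 -1. ] M [-0.634 -0.31   0.44 ] t6 0.09 q6 -27.1
```

Emit:
apply_moves(
  targets=[
    [[0,0,0],[0,0,0],6],
    [[0,0,0],[0,0,0],6],
    [[0,0,0],[0,0,0],6],
  ],
)

```text
time_s: 11.3
tcp_pos: [0.6057, 0.0305, 0.1522]
eef_rot: [-179.8, 0.1, -95.7]
contact_force: [1.2, -1.1, -0.3]
gripper_width: 0.0092
```

```bash
python3 m.py; python3 -c "
from plant import r
for i in range(3): print(r.get_state()['moment'])"
```

```text
11.3 yaw [-1.798e+02  1.000e-01 -9.570e+01] [0.6057 0.0305 0.1522] F [ 1.2 -1.1 -0.3] M [-0.734 -0.391  0.425] t6 -0.482 q6 -27.0
[-0.73380665 -0.3913149   0.42535332]
[-0.73380665 -0.3913149   0.42535332]
[-0.73380665 -0.3913149   0.42535332]
```

Emit:
apply_moves(
  targets=[
    [[0,0,0],[0,0,-0.4],6],
    [[0,0,0],[0,0,-0.3],8],
    [[0,0,0],[0,0,0],15],
    [[0,0,0],[0,0,0],20],
    [[0,0,0],[0,0,0],20],
  ],
)

```text
time_s: 11.8
tcp_pos: [0.6053, 0.0312, 0.1521]
eef_rot: [-179.8, 0.2, -89.9]
contact_force: [-0.4, 0.2, -0.1]
gripper_width: 0.0194
```

```bash
python3 m.py
```

```text
11.8 yaw [-179.8    0.2  -89.9] [0.6053 0.0312 0.1521] F [-0.4  0.2 -0.1] M [ 0.031  0.089 -0.023] t6 0.049 q6 -21.2
```

Emit:
apply_moves(
  targets=[
    [[0,0,0],[0,0,-0.5],20],
    [[0,0,0],[0,0,-0.5],20],
    [[0,0.12,0],[0,0,0],20],
    [[0,0.08,0],[0,0,0],20],
  ],
)

```text
time_s: 12.2
tcp_pos: [0.5983, 0.0306, 0.1522]
eef_rot: [-179.7, 0.2, -82.0]
contact_force: [9.2, -0.4, -5.8]
gripper_width: 0.0198
```

```bash
python3 m.py
```

```text
12.2 yaw [-179.7    0.2  -82. ] [0.5983 0.0306 0.1522] F [ 9.2 -0.4 -5.8] M [ 0.036 -3.435  0.045] t6 0.056 q6 -13.4
```

Emit:
apply_moves(
  targets=[
    [[0,0.05,0],[0,0,0],20],
    [[0,0,0],[0,0,0],20],
  ],
)

```text
time_s: 12.4
tcp_pos: [0.5993, 0.0312, 0.1527]
eef_rot: [-179.2, 0.3, -82.2]
contact_force: [4.6, -1.3, -2.0]
gripper_width: 0.02
```

```bash
python3 m.py
```

```text
12.4 yaw [-179.2    0.3  -82.2] [0.5993 0.0312 0.1527] F [ 4.6 -1.3 -2. ] M [-0.141 -1.513  0.04 ] t6 0.006 q6 -13.7
```

Emit:
apply_moves(
  targets=[
    [[0,-0.2,0],[0,0,0],20],
    [[0,-0.15,0],[0,0,0],20],
    [[0,0,0],[0,0,0],20],
  ],
)

```text
time_s: 12.7
tcp_pos: [0.6118, 0.0328, 0.1527]
eef_rot: [-179.4, 0.3, -82.5]
contact_force: [-3.4, 0.6, 1.8]
gripper_width: 0.0198
```

```bash
python3 m.py
```

```text
12.7 yaw [-179.4    0.3  -82.5] [0.6118 0.0328 0.1527] F [-3.4  0.6  1.8] M [-0.004  1.084 -0.049] t6 0.015 q6 -13.6
```

Emit:
apply_moves(
  targets=[
    [[0,-0.1,0],[0,0,0],20],
    [[0,-0.1,0],[0,0,0],20],
  ],
)

```text
time_s: 12.9
tcp_pos: [0.6173, 0.0334, 0.1525]
eef_rot: [-179.7, 0.3, -82.6]
contact_force: [-6.2, 1.2, 5.3]
gripper_width: 0.0201
```

```bash
python3 m.py
```

```text
12.9 yaw [-179.7    0.3  -82.6] [0.6173 0.0334 0.1525] F [-6.2  1.2  5.3] M [4.920e-01 2.455e+00 1.000e-03] t6 -0.039 q6 -13.5
```

Emit:
apply_moves(
  targets=[
    [[0,0,0],[0,0,0],87],
    [[0,0,-0.15],[0,0,0],87],
    [[0,0,-0.1],[0,0,0],87],
    [[0,-0.3,0],[0,0,0],87],
    [[0,-0.3,0],[0,0,0],87],
  ],
)

```text
time_s: 13.4
tcp_pos: [0.6407, 0.0364, 0.1635]
eef_rot: [-179.8, 0.3, -82.6]
contact_force: [-6.4, -1.0, -3.2]
gripper_width: 0.0545
```

```bash
cat > f.py <<'E'
from plant import r
from h import *
s=r.get_state(); p=s["tcp_pos"]; M=R.from_euler('xyz',s["eef_rot"],degrees=True).as_matrix()
P0=np.array([.6055,.031,.096]); f=np.array([np.cos(np.radians(8)),np.sin(np.radians(8)),0]); l=np.array([-f[1],f[0],0])
w=s["gripper_width"]; a=p-P0
print("t",s["time_s"],"rot",s["eef_rot"].round(1),"F",s["contact_force"].round(1),"M",s["moment"].round(2),"w",round(w,4))
print("corner u,z mm",((a@f)-w/2)*1e3,(p[2]-.017)*1e3,"lateral",a@l*1e3)
E
python3 f.py; python3 snap.py wrist 5; python3 snap.py scene 5;python3 - <<'E'
from h import *
o=[]
s,c=pickle.load(open(f"pics/scene5.pkl","rb"))
u,v=proj(c,[.61,.032,.14],s)[0].astype(int)
o.append(cv2.resize(c["img"][v-48:v+48,u-64:u+64],None,fx=3,fy=3,interpolation=cv2.INTER_CUBIC)[:288,:384])
s,c=pickle.load(open(f"pics/wrist5.pkl","rb")); o.append(cv2.resize(c["img"],(384,288)))
cv2.imwrite("pics/5z.png",np.hstack(o))
E
```

```text
t 13.4 rot [-179.8    0.3  -82.6] F [-6.4 -1.  -3.2] M [-0.07  2.13 -0.01] w 0.0545
corner u,z mm 8.370555359028847 146.53855998310604 lateral 0.403109810890853
13.4 [ 20.49  20.73  -9.87  -0.3  -59.17 -12.98] [0.6407 0.0364 0.1635] [-179.84    0.3   -82.65] [-6.4  -0.95 -3.22] [-0.069  2.128 -0.005]
13.45 [ 20.47  20.88  -9.7   -0.27 -59.16 -12.96] [0.6424 0.0366 0.1632] [-179.8     0.28  -82.64] [1.09 1.   1.83] [0.319 0.44  0.034]
```

View pics/5z.png

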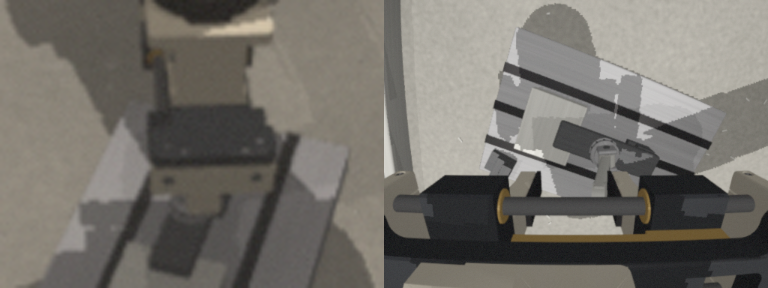

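Emit:
apply_moves(
  targets=[
    [[0,-0.2,0.06],[0,0,0],58],
    [[0,-0.2,0.08],[0,0,0],58],
    [[0,-0.15,0.1],[0,0,0],58],
    [[0,-0.15,0.1],[0,0,0],58],
  ],
)

```text
time_s: 13.9
tcp_pos: [0.6705, 0.0405, 0.1488]
eef_rot: [-179.9, 0.3, -82.7]
contact_force: [-6.4, 0.6, 2.1]
gripper_width: 0.0581
```

```bash
python3 f.py
```

```text
t 13.9 rot [-179.9    0.3  -82.7] F [-6.4  0.6  2.1] M [ 0.35  2.64 -0.03] w 0.0581
corner u,z mm 36.6196499915845 131.81176657053007 lateral 0.3555354370165666
```

Emit:
apply_moves(
  targets=[
    [[0,-0.11,0.17],[0,0,0],58],
    [[0,-0.08,0.15],[0,0,0],58],
    [[0,-0.07,0.15],[0,0,0],58],
  ],
)

```text
time_s: 14.2
tcp_pos: [0.6828, 0.0426, 0.1294]
eef_rot: [-179.9, 0.3, -82.6]
contact_force: [-5.9, 1.1, 5.5]
gripper_width: 0.0581
```

```bash
python3 f.py
```

```text
t 14.2 rot [-179.9    0.3  -82.6] F [-5.9  1.1  5.5] M [0.34 2.57 0.  ] w 0.0581
corner u,z mm 49.092432535939245 112.40333710709315 lateral 0.7679075120358373
```

Emit:
apply_moves(
  targets=[
    [[0,-0.03,0.15],[0,0,0],58],
    [[0,0,0.12],[0,0,0],58],
  ],
)

```text
time_s: 14.4
tcp_pos: [0.685, 0.0432, 0.1181]
eef_rot: [-179.9, 0.3, -82.6]
contact_force: [-4.3, 0.8, 7.3]
gripper_width: 0.0576
```

```bash
python3 f.py
```

```text
t 14.4 rot [-179.9    0.3  -82.6] F [-4.3  0.8  7.3] M [ 0.49  1.99 -0.1 ] w 0.0576
corner u,z mm 51.64467648026898 101.14752595473301 lateral 0.9834775646244942
```

Emit:
apply_moves(
  targets=[
    [[0,0,0.08],[0,0,0],58],
    [[0,0,0.08],[0,0,0],58],
  ],
)

```text
time_s: 14.6
tcp_pos: [0.6866, 0.0433, 0.1142]
eef_rot: [-179.8, 0.2, -82.5]
contact_force: [-11.5, 0.3, 27.0]
gripper_width: 0.0581
```

```bash
python3 f.py
```

```text
t 14.6 rot [-179.8    0.2  -82.5] F [-11.5   0.3  27. ] M [ 0.48  5.39 -0.1 ] w 0.0581
corner u,z mm 52.94567800835296 97.16343721977192 lateral 0.8811800342650554
```

Emit:
apply_moves(
  targets=[
    [[0,0,0],[0,0,0],58],
    [[0,0,-0.3],[0,0,0],58],
    [[0,0,-0.8],[0,0,0],58],
    [[0,0,-0.8],[0,0,0],58],
    [[0,0,-0.8],[0,0,0],58],
  ],
)

```text
time_s: 15.1
tcp_pos: [0.6876, 0.0427, 0.2221]
eef_rot: [180.0, 0.1, -82.5]
contact_force: [1.2, 0.0, -0.5]
gripper_width: 0.0581
```

Emit:
apply_moves(
  targets=[
    [[-0.8,0,0],[0,0,0],58],
    [[-0.8,0,0],[0,0,0],58],
    [[-0.8,0,0],[0,0,0],58],
    [[-0.5,0,0],[0,0,0],58],
    [[0,0,0],[0,0,0],58],
  ],
)

```text
time_s: 15.6
tcp_pos: [0.6817, 0.1624, 0.2315]
eef_rot: [-178.8, 0.2, -82.6]
contact_force: [-0.3, 0.0, 1.0]
gripper_width: 0.058
```

```bash
python3 snap.py wrist 6; python3 snap.py scene 6; python3 - <<'E'
from h import *
for n in("wrist","scene"):
    s,c=pickle.load(open(f"pics/{n}6.pkl","rb")); P=cloud(c,s)
    m=(P[...,2]>0.085)&(P[...,2]<.13)&(np.hypot(P[...,0]-.63,P[...,1]-.031)<.1)
    Q=P[m]
    for lo,hi in((.085,.094),(.094,.104),(.104,.115)):
        k=(Q[:,2]>lo)&(Q[:,2]<hi)
        if k.sum()>3: print(n,lo,k.sum(),Q[k].mean(0).round(4),cv2.minAreaRect(Q[k][:,:2].astype(np.float32)))
    b=Q[(Q[:,0]>.625)&(Q[:,0]<.685)&(Q[:,2]>.094)]
    if len(b)>10: print("blade slope dz/dx",np.polyfit(b[:,0],b[:,2],1), "dir",np.degrees(np.arctan(np.polyfit(b[:,0],b[:,1],1)[0])))
E
```

```text
15.6 [ 29.42  22.6    2.07   0.27 -68.22 -22.14] [0.6817 0.1624 0.2315] [-178.75    0.23  -82.62] [-0.32  0.05  1.02] [0.005 0.2   0.037]
15.65 [ 29.35  22.6    2.05   0.28 -68.23 -22.09] [0.6817 0.1614 0.2314] [-178.77    0.22  -82.64] [ 0.35 -0.62 -0.54] [-0.02   0.153 -0.019]
wrist 0.085 46 [0.6228 0.0417 0.0905] ((0.6411945223808289, 0.039026789367198944), (0.08883091807365417, 0.02465004101395607), 9.700051307678223)
wrist 0.094 2324 [0.6414 0.0399 0.0999] ((0.641828715801239, 0.037853699177503586), (0.09363961219787598, 0.028043905273079872), 9.42350959777832)
wrist 0.104 118 [0.6058 0.0325 0.1045] ((0.6056333184242249, 0.032302822917699814), (0.017521865665912628, 0.024245360866189003), 10.008630752563477)
blade slope dz/dx [0.00184343 0.09817511] dir 12.103321503064976
scene 0.085 22 [0.6397 0.0339 0.0909] ((0.6450172066688538, 0.041908420622348785), (0.08089325577020645, 0.024455556645989418), 16.140058517456055)
scene 0.094 286 [0.6429 0.0393 0.1   ] ((0.6415748000144958, 0.04062177985906601), (0.09237786382436752, 0.02545834705233574), 15.403623580932617)
scene 0.104 17 [0.6165 0.0301 0.1049] ((0.6415636539459229, 0.03814610093832016), (0.08717405796051025, 0.021852588281035423), 11.748723983764648)
blade slope dz/dx [0.0240039  0.08411187] dir 13.176995151513074
```

View pics/wrist6.png

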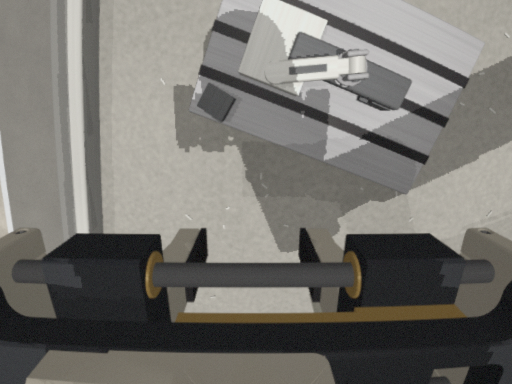

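View pics/scene6.png

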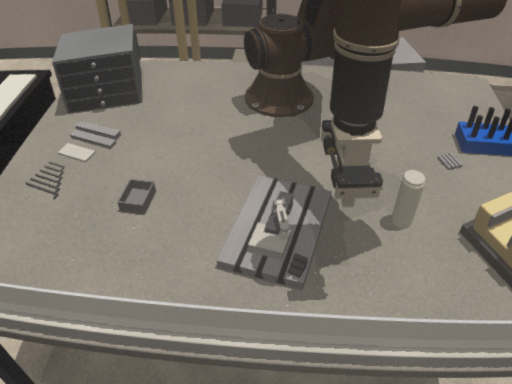

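```bash
python3 - <<'E'
from h import *
s,c=pickle.load(open("pics/wrist6.pkl","rb")); P=cloud(c,s)
m=((P[...,2]>0.094)&(P[...,2]<.106)&(P[...,0]>.627)&(P[...,0]<.680)&(abs(P[...,1]-.04)<.03)).astype(np.uint8)
v,u=np.nonzero(m)
X=onz(c,np.c_[u,v],.1005,s)[:,:2]
# edges per x-bin
xs=np.arange(.632,.676,.004); lo=[];hi=[]
for x in xs:
    k=abs(X[:,0]-x)<.002; lo.append(np.percentile(X[k,1],3)); hi.append(np.percentile(X[k,1],97))
for e in(lo,hi): print(np.degrees(np.arctan(np.polyfit(xs,e,1)[0])))
print("width",np.mean(np.array(hi)-lo)); 
pf=np.polyfit(xs,(np.array(lo)+hi)/2,1); print("centre at x=.6055",np.polyval(pf,.6055))
# height of plate/strap for reference; bystanders
for n in("scene",):
    s0,c0=pickle.load(open("pics/scene0.pkl","rb")); s1,c1=pickle.load(open("pics/scene6.pkl","rb"))
    d=cv2.absdiff(c0["img"],c1["img"]).max(2)
    for nm,(x,y,w,h) in dict(can=(390,168,38,62),tray=(115,175,42,40),step=(285,250,26,28)).items(): 
        t=c0["img"][y:y+h,x:x+w]; R_=cv2.matchTemplate(c1["img"][y-8:y+h+8,x-8:x+w+8],t,cv2.TM_CCOEFF_NORMED); print(nm,cv2.minMaxLoc(R_)[1::2])
E
```

```text
12.739997191147301
12.199739423537558
width 0.019281220532688523
centre at x=.6055 0.03232165587700932
can (0.9891952276229858, (8, 8))
tray (0.9980558753013611, (8, 8))
step (0.951079249382019, (8, 8))
```

```bash
python3 - <<'E'
from h import *
for t in ("2","3","6"):
    s,c=pickle.load(open(f"pics/wrist{t}.pkl","rb")); P=cloud(c,s)
    # strap long edges: strap top z=.07
    m=(abs(P[...,2]-.07)<.005)&(np.hypot(P[...,0]-.605,P[...,1]-.031)<.1)
    nn,l,st,_=cv2.connectedComponentsWithStats(m.astype(np.uint8))
    print(t,"strap",cv2.minAreaRect(P[m][:,:2].astype(np.float32)))
    pm=(abs(P[...,2]-.03)<.006)&(np.hypot(P[...,0]-.604,P[...,1]-.031)<.2)
    print("plate",cv2.minAreaRect(P[pm][:,:2].astype(np.float32)))
    # blade top face / top end when upright
    if t!="6":
        k=(P[...,2]>.16)&(P[...,2]<.176)&(np.hypot(P[...,0]-.604,P[...,1]-.031)<.05); v,u=np.nonzero(k)
        Q=P[k]; print("upright face", cv2.minAreaRect(Q[:,:2].astype(np.float32)))
        # one broad face: line fit by PCA at mid heights
        k=(P[...,2]>.12)&(P[...,2]<.165)&(np.hypot(P[...,0]-.604,P[...,1]-.031)<.05); Q=P[k][:,:2]; w=np.linalg.svd(Q-Q.mean(0))[2][0]; print("face dir",np.degrees(np.arctan2(w[1],w[0])))
s,c=pickle.load(open("pics/wrist6.pkl","rb"))
cr=c["img"][35:95,255:375]; cv2.imwrite("pics/w6z.png",cv2.resize(cr,None,fx=6,fy=6,interpolation=cv2.INTER_CUBIC))
E
```

```text
2 strap ((0.6003658175468445, 0.03246802091598511), (0.03510838374495506, 0.13034161925315857), 76.74542999267578)
plate ((0.6052853465080261, 0.031456999480724335), (0.2003505825996399, 0.3025089502334595), 76.83763122558594)
upright face ((0.6029716730117798, 0.03338643163442612), (0.01970105618238449, 0.009839394129812717), 46.30789566040039)
face dir -144.31935421811255
3 strap ((0.6003106832504272, 0.03289872407913208), (0.03518398478627205, 0.12984028458595276), 76.81430053710938)
plate ((0.6056981086730957, 0.031632088124752045), (0.20087718963623047, 0.3027791976928711), 76.82181549072266)
upright face ((0.6025934219360352, 0.034144628793001175), (0.019473213702440262, 0.009584857150912285), 45.776710510253906)
face dir -131.9903565046209
6 strap ((0.6007628440856934, 0.03265848755836487), (0.03449109569191933, 0.1302085518836975), 76.6973648071289)
plate ((0.6051980257034302, 0.03187018632888794), (0.19996525347232819, 0.3026771545410156), 77.1195297241211)
```

View pics/w6z.png

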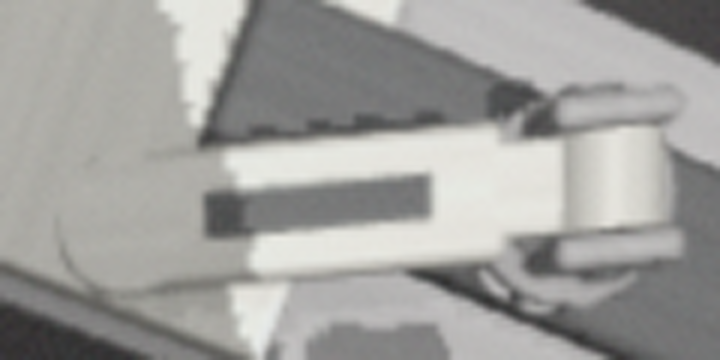

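```bash
python3 -c "
from plant import r
print(r.close_job())"
```

```text
the job is handed in; nothing more can be done
None
```

The bolt is screwed down snug, the lever is folded flat, and I handed the job in at about 15.7 s; no verdict was reported.

- **Tightening:** I gripped the upright lever from above and turned it about 141° clockwise. The turning moment stayed at the drag level (about 0.09 N m) until first touch at a tool yaw of about -82°. It then climbed at about 1.4 N m per rad to 0.43 N m. I held that for 0.3 s with the lever open, turned back slightly and let go.
- **Finding the fold side:** The pictures did not show which way the lever folds, so I nudged it both ways. Towards the robot it hit a stop at 9 N, so it folds the other way, over the blank.
- **Folding:** I pushed the lever down with a fingertip until the force rose to 27 N at its stop, then lifted clear.
- **Last checks:**
  - The blade's top is level, about 0.1° off, at 0.100 m, as it should be when closed.
  - The can, tray and spare step block have not moved in the scene picture.
  - The gripper is well clear, and the contact force is at noise level.
- **One disagreement:** The folded lever points 3 to 5° looser than my estimate of first touch. This may be the lever lagging in the jaws, or a slight loosening. It is well inside the 11° (0.2 rad) tolerance, so I left it rather than risk overtightening.

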